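# Peg the rinsed counting cup and check its base with the contamination probe

### The job

The base of the rinsed cup, draining in the wire cradle, has to be checked for contamination: lower the cup upside down over the empty drying peg until its rim sits on the peg's wire ring, without dropping it, and let go. Then draw the cordless probe straight out of its bench holder along its handle, turn it level with its window facing down, and finish while still holding it steady in the air like that, the window centred about two centimetres above the cup's upturned base. The probe must never touch the cup, and the cup already drying on the other peg and the jar beyond the holder stay where they are.

Things in the scene. Friction and masses are not known exactly. Their poses are not given: they have to be found in the camera images.
- cup: plain white plastic cup, 60 g: straight wall 58 mm outside (59 at the rim), 52 mm inside, 85 mm tall, base 4 mm thick; it starts lying in the wire cradle, mouth away from the robot and sloping 30 degrees down. Origin: centre of the outside of its base; z runs from base to mouth (straight down when upside down). Its middle is about 60 mm above the desk
- cup_rim (a point): centre of the cup's mouth, in the plane of the rim: 85 mm from the base along the cup's z
- cup_dry: a second, identical cup, already upside down on the other drying peg; leave it. Origin at the centre of its base (on top)
- cradle: fixed wire draining cradle standing in the near half of the tray: two sloping rails under the cup, 26 mm apart, upturned at the low end, all below the cup's axis; its feet reach 37 mm to either side. Origin: on the tray floor under the cup's middle; x is the way the cup's mouth points, seen from above
- tray: fixed stainless draining tray 240 x 300 mm, edge 17 mm high, floor 3 mm above the desk. Origin: centre of its underside; x points away from the robot. The cradle stands in its near half, both pegs in its far half, 132 mm apart, swapped at random
- peg_free: the empty drying peg, fixed, upright, 95 mm tall: a thin post carries a wire ring of 75 mm (6 spokes) for the cup's rim, top 40.5 mm up; above it a centring cone, 47 mm across up to 47 mm, then tapering to 20 mm across at 72 mm and 10 mm at the tip, heights over the origin. Origin: centre of its foot on the tray floor, z up
- peg_seat (a point): centre of the wire ring's upper side on the empty peg's axis, 40.5 mm above the foot: the cup's rim centre comes to rest here; the peg's tip is 54.5 mm above it
- holder: fixed bench holder: grey base 150 x 100 x 12 mm with an open-topped pocket (42 mm deep, 2 mm play) for the probe's head, tilted so that the probe leans 30 degrees from upright, handle towards the holder's +x (away from the robot), and a wire rest (51 mm wide) under the handle, at 95 to 105 mm along the probe's z. Origin: on the desk under the pocket
- probe: cordless probe, 200 g: round disc head, 56 mm across, 22 mm thick, on a black flat-sided handle. In the holder it leans 30 degrees away from the robot, handle up, window on its underside. Origin: end of the head; z runs from head to handle; x is the way the window faces. Head centre at z 28 mm; handle z 69 to 185 mm (cap to 192), 24 mm wide along y, 27 mm along x; centre of mass near z 86
- probe_window (a point): centre of the window, a round steel grille on the flat +x face of the head: 11 mm along x and 28 mm along z from the probe's origin
- probe_grip (a point): upper part of the handle on its axis, 142 mm from the probe's origin along z, about 150 mm above the desk: a good place to grip it, across the 24 mm (y), clear of the wire rest
- jar: white-capped yellow sample jar, 53 mm across and 55 mm tall, standing on the desk beyond the holder; leave it. Origin: centre of its underside
Not all that is in view belongs to the job. Leave any purple look-alike of the cup_dry alone.

How it is judged:
By the outcome, as a careful person would: the job done as asked, in the order asked, and still so for the second after the job is handed in, while the arm keeps its last pose, push and grip.
It also fails if it takes over 48 s, if anything falls off the work surface, if the arm or the gripper's body presses on something with over 40 N, if the wrist force passes 120 N, or if a joint passes its speed limit or range.

### The arm

A 6-joint arm with a two-finger parallel gripper is mounted at the origin on a cart in front of the work surface, level with it; the furniture and walls round the work are solid. World frame = base frame: x ahead of the robot, y to its left, z up, the work surface at z = 0. Lengths are in mm, angles in rad, forces in N, time in s.
With the tool pointing down it reaches from about 300 to 775 mm from the base axis. Payload 14.6 kg.
Tool frame: the origin (TCP) lies between the finger pads; the fingertips stand manip.tip_reach ahead of it and the grasp point (between the pads) lies 5 mm behind it (manip.tip_reach is the distance from the TCP to the fingertips, in mm); z points along the fingers, y is the line along which they close (so a half turn about z gives the same grasp; the last joint's range is limited). The gripper opens to 94 mm and grips with 3 to 60 N. Pads are 16 mm wide; open, the fingers measure 119 mm over their backs; the gripper's body (75 mm by 177 mm) begins 78 mm behind the grasp point.
Start: joints at [-1.334, 0.3, 1.521, -0, 1.321, -0.067], TCP at [164.525, -524.806, 219.446] pointing down, gripper open.
Joint ranges: [-3.03, 3.03], [-0.79, 2.21], [0.23, 2.52], [-1.04, 4.18], [0, 3.07], [-2.55, 2.55]. Speed limits (rad/s): [2.22, 2.22, 2.57, 3.14, 3.14, 3.14].

### API

Orientations are given as [roll, pitch, yaw] about the fixed x, y, z axes, in that order (R = Rz(yaw) Ry(pitch) Rx(roll)).
In Python, from cell import manip gives the robot as it stands. The module is installed in compiled form; this text tells all that it offers.
- The arm moves only by the shell command python3 -m creep 'ROWS' [FORCE]. ROWS is JSON, a list of rows, each a list of 3 entries, a list of its own where there are three numbers: the opening, from -1 (shut) to 1 (fully open), then the shift along the tool's x, y, z in cm, then the turn about the tool's z in units of 5 degrees (1.0 is 5 degrees). In form: [[grip, [tx, ty, tz], roll], ...]. A call has 1 to 12 rows; each row is the pose to reach, as a shift and turn from the pose commanded when the call began, along the tool's axes at that moment; what a row does not reach only later rows make up. A row lasts 1/10 s, in which the tool goes at most 50 mm and 8.59 degrees, less where a joint would pass 70% of its speed; a pose out of reach is approached as far as the arm can. A call with a gripper value outside its range is refused whole. The fingers move at their own pace and stop on an object; FORCE is the grip in N (left out, the last holds). Time passes only in rows, so rows that repeat a pose let the fingers close. It gives the time, the measured TCP pose, the force, the opening and the grip force at its end, in the units of the state.
- manip.read_state(): the state, without advancing time (a new reading comes with each control period).
- manip.camera(name): name is "scene" or "top" or "wrist"; returns the picture (420x560x3 uint8, red, green, blue); there is no depth.
- manip.camera_params(name): a dict with "fovy" (degrees; the focal length in pixels is half the picture's height over the tangent of half this angle, whatever the lens; pixels are square), "cx", "cy" (the principal point, pixels), "origin" and "attitude" of the camera in the world. Camera axes: x right, y down, z forward; pixel columns grow to the right and rows downward; lengths in mm; the calibration is good to about 2 mm. A picture is of the moment at which its call begins: read the wrist's pose just before it. camera_params takes no time and is no camera call; for the wrist camera it gives the pose at the moment of the call.
- manip.sign_off(): hands the job in; it is judged then, once.
The state is a dict: "clock": time; "joints": joint angles; "qd": joint speeds; "effort": joint torques, N m; "eef_pos": TCP position; "eef_rot": TCP orientation; "wrist_force": force on the tool from outside, world axes, zero at the start; "moment": the same for the moment, N m; "finger_gap": finger opening in mm; "finger_force": force on a finger pad.
Only numpy, scipy, OpenCV 4.12 (cv2) and the standard library are available. Lean on these libraries where they do the work, as an engineer would, in place of code of your own. Each camera call takes 0.05 s, during which the arm holds its last target. There are 200 camera calls.

## Working session

There is one attempt and no reset: what is moved stays moved. The work goes in short steps, Python scripts to look and compute and a shell command to move; the robot and the scene stay as the last step left them, time stands still between calls to the robot, and variables do not carry over. Pictures are saved under pics/ and viewed, at most 10 in all, crops included, and the job is handed in when it is done.

```bash
mkdir -p pics; ls
python3 - <<'E'
from cell import manip
import cv2,numpy as np
s=manip.read_state();print(s,manip.tip_reach)
for n in("scene","top","wrist"):
    p=manip.camera_params(n);print(n,p)
    im=manip.camera(n);cv2.imwrite(f"pics/{n}0.png",im[:,:,::-1])
E
```

```text
pics
{'clock': 0.0, 'joints': array([-1.33363021e+00,  3.00481498e-01,  1.52160504e+00,  2.52639757e-05,
        1.32071334e+00, -6.65986479e-02]), 'qd': array([-9.93627593e-04, -8.80150994e-04,  8.41716217e-04,  3.55811539e-04,
        8.93529513e-04,  9.88443297e-05]), 'effort': array([-1.64290061e-03, -5.31811845e+01, -3.52738380e+01,  7.07996939e-02,
        2.44465994e-02, -1.35130986e-04]), 'eef_pos': array([ 164.45585478, -524.56517743,  218.87048871]), 'eef_rot': array([-3.14038973e+00, -1.04756644e-04,  3.03758437e-01]), 'wrist_force': array([0.2270782 , 0.2786399 , 0.27157059]), 'moment': array([-0.02566518, -0.01309376, -0.00600917]), 'finger_force': 0.0, 'finger_gap': 94.02396646158871} 14.0
scene {'fovy': 54.82058930133877, 'cx': 275.76289518210746, 'cy': 208.20190864269298, 'origin': array([ 87.75990242, 457.78665122, 743.30003198]), 'attitude': array([-2.37715151,  0.00266299, -2.24761231])}
top {'fovy': 50.12940193780529, 'cx': 290.5914442443082, 'cy': 205.44004025908583, 'origin': array([ 500.1343    ,   98.61257513, 1143.51383652]), 'attitude': array([-3.07753334e+00,  5.82445794e-04, -1.59845754e+00])}
wrist {'fovy': 69.2826115789432, 'cx': 281.10281588253594, 'cy': 209.39726092881085, 'origin': array([ 232.82497427, -503.76985652,  384.14910102]), 'attitude': array([ 2.89292720e+00,  1.09514429e-03, -1.26681110e+00])}
```

View pics/scene0.png

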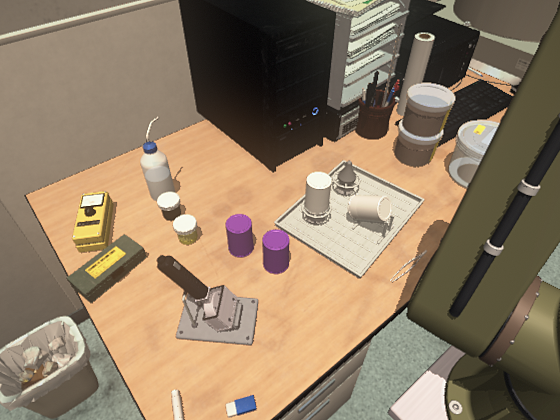

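View pics/top0.png

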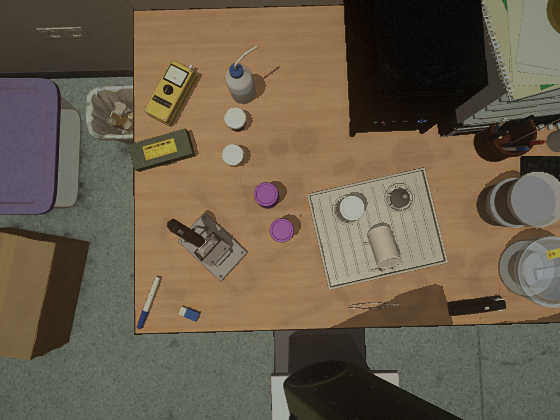

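The scene view shows the tray with the white cup in the cradle (~370,208), the standing dry cup (~317,195), the empty peg (~347,180), the probe in its holder (~195,290) and the jar (~185,230). The top view has the same layout: cup (383,243), dry cup (351,208), free peg (399,198), probe (190,235). I'll zoom in next.

```bash
cat > h.py <<'E'
import numpy as np,cv2
from scipy.spatial.transform import Rotation as Ro
from cell import manip
def Rm(a): return Ro.from_euler('xyz',a).as_matrix()
def cam(n,p=None):
    p=p or manip.camera_params(n); f=210/np.tan(np.radians(p['fovy']/2)); return p['origin'],Rm(p['attitude']),f,p['cx'],p['cy']
def ray(c,u,v):
    o,R,f,cx,cy=c; d=R@np.array([(u-cx)/f,(v-cy)/f,1]); return o,d/np.linalg.norm(d)
def onz(c,u,v,z):
    o,d=ray(c,u,v); return o+d*(z-o[2])/d[2]
def tri(obs):
    A=0;b=0;L=[]
    for c,u,v in obs:
        o,d=ray(c,u,v);P=np.eye(3)-np.outer(d,d);A=A+P;b=b+P@o;L.append((P,o))
    x=np.linalg.solve(A,b); return x,[round(float(np.linalg.norm(P@(x-o))),1) for P,o in L]
def proj(c,X):
    o,R,f,cx,cy=c; q=R.T@(np.asarray(X,float)-o); return np.array([cx+f*q[0]/q[2],cy+f*q[1]/q[2]])
E
python3 - <<'E'
from h import *
t=cv2.imread('pics/top0.png');s=cv2.imread('pics/scene0.png')
def c(im,x,y):
    o=cv2.resize(im[y:y+120,x:x+160],(400,300),interpolation=cv2.INTER_CUBIC)
    for i in range(0,160,20):
        cv2.line(o,(int(i*2.5),0),(int(i*2.5),5),(0,0,255),1);cv2.putText(o,str(x+i),(int(i*2.5),14),0,.3,(0,0,255))
    for i in range(0,120,20):
        cv2.line(o,(0,int(i*2.5)),(5,int(i*2.5)),(0,0,255),1);cv2.putText(o,str(y+i),(6,int(i*2.5)+4),0,.3,(0,0,255))
    return o
cv2.imwrite('pics/comp.png',np.vstack([np.hstack([c(t,300,166),c(t,140,190)]),np.hstack([c(s,270,155),c(s,130,240)])]))
E
```

```text
(no output)
```

View pics/comp.png

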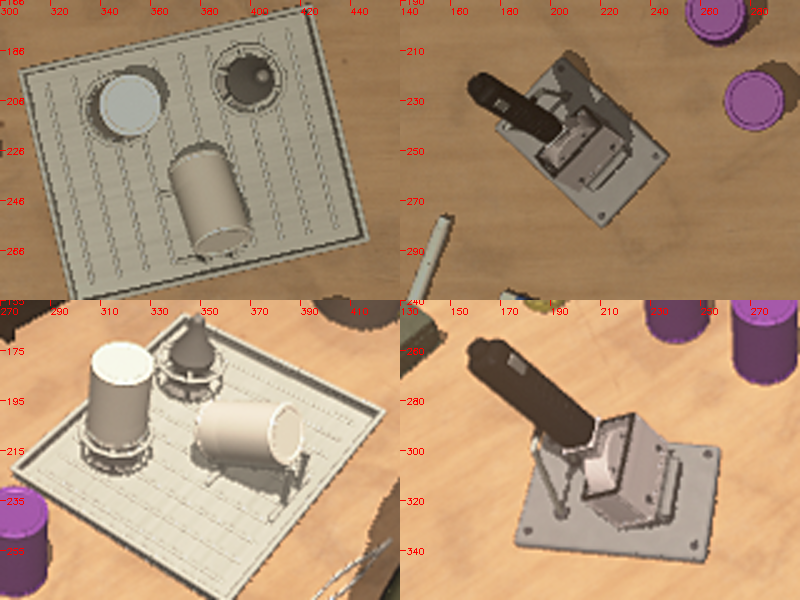

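The composite shows: the peg tip at top (405,196) and scene (349,161). The cup base disc is at top (389,262) and scene (385,208). The handle cap is at top (172,225) and scene (~167,262). The holder corners are sharp in both views. Now I'll turn these into numbers.

Run:
```python
from h import *
np.set_printoptions(precision=1,suppress=True)
T=cam('top');S=cam('scene')
tc=[onz(T,*p,17) for p in [(308,194.8),(426,168),(447.6,261.2),(330.4,285.2)]]
print('tray',*[c[:2] for c in tc],'ctr',np.mean(tc,0)[:2],[np.linalg.norm(tc[i]-tc[i-1]) for i in range(4)])
xd=(tc[0]+tc[1]-tc[2]-tc[3]);print('tray yaw',np.degrees(np.arctan2(xd[1],xd[0])))
print('peg tip tri',tri([(T,405.2,196.4),(S,348.8,160.6)]),'onz98',onz(T,405.2,196.4,98),onz(S,348.8,160.6,98),'ring43.5',onz(T,399.2,196.8,43.5))
print('drycup top z129?',onz(T,351.5,207.6,128.5))
print('cup base',tri([(T,389.2,262.4),(S,384.8,208.2)]))
hc=[onz(T,*p,12) for p in [(207.2,210.8),(247.6,252),(220.8,280.8),(178.8,242)]]
print('holder',*[c[:2] for c in hc],np.mean(hc,0)[:2],[np.linalg.norm(hc[i]-hc[i-1]) for i in range(4)])
xd=hc[0]-hc[1]+hc[3]-hc[2];print('hold yaw',np.degrees(np.arctan2(xd[1],xd[0])))
print('scene corners',[onz(S,*p,12)[:2] for p in [(257.2,298.4),(251.6,344.8),(176.8,337.2)]])
# masks
for n,c in(('top',T),('scene',S)):
    im=cv2.imread(f'pics/{n}0.png');g=im.max(2)
    x,y,w,h=(165,215,70,50) if n=='top' else (150,248,70,60)
    m=np.zeros_like(g);m[y:y+h,x:x+w]=(g[y:y+h,x:x+w]<75)
    N,l,st,ce=cv2.connectedComponentsWithStats(m);k=1+st[1:,4].argmax()
    ys,xs=np.where(l==k);P=np.c_[xs,ys].astype(float);mu=P.mean(0);w_,v_=np.linalg.eigh(np.cov((P-mu).T));a=v_[:,1];t=(P-mu)@a
    print(n,'handle',st[k],mu,a,mu+a*t.min(),mu+a*t.max(),2*np.sqrt(3*w_[0]))
# jar caps
```

```text
tray [598.   52.7] [ 657.7 -247.4] [ 422.3 -290.2] [371.1   3.9] ctr [ 512.3 -120.3] [np.float64(232.13646387014163), np.float64(305.9937713327156), np.float64(239.27871369514352), np.float64(298.5233714973597)]
tray yaw 11.217635624031589
peg tip tri (array([ 581.2, -169.1,  102.1]), [0.9, 0.9]) onz98 [ 580.9 -170.8   98. ] [ 585.  -172.4   98. ] ring43.5 [ 584.6 -170.1   43.5]
drycup top z129? [556.5 -40.3 128.5]
cup base (array([ 428.1, -130.2,   81.9]), [0.5, 0.5])
holder [565. 308.] [458.7 208.3] [388.9 276.8] [488.5 380.6] [475.3 293.4] [np.float64(105.45002790921728), np.float64(145.72083201436786), np.float64(97.75494879428055), np.float64(143.79981590266934)]
hold yaw 44.66885510023881
scene corners [array([458.8, 211.3]), array([385.4, 279.8]), array([487.7, 382.4])]
top handle [167 219  38  28 465] [185.6 232.8] [-0.9 -0.5] [203.  243.6] [167.8 221.8] 12.214322631213584
scene handle [158 256  50  43 251] [189.  283.1] [-0.8 -0.6] [204.4 295.9] [161.3 260. ] 22.169245935074954
```

```bash
python3 -m creep '[[1,[0,0,-5],0],[1,[0,0,-10],0],[1,[0,0,-15],0],[1,[0,0,-20],0],[1,[0,0,-25],0],[1,[0,0,-30],0],[1,[0,0,-35],0],[1,[0,0,-40],0],[1,[0,0,-45],0],[1,[0,0,-50],0],[1,[0,0,-55],0],[1,[0,0,-60],0]]'
python3 - <<'E'
from h import *
np.set_printoptions(precision=3,suppress=True)
s=manip.read_state();print(s['joints'],s['eef_pos'],Rm(s['eef_rot'])[:,2])
t=cam('top')
im=cv2.imread('pics/top0.png')
hsv=cv2.cvtColor(im,cv2.COLOR_BGR2HSV)
# cup silhouette: rows of bright pixels vs surrounding
for v in range(226,264,4): print(v,im[v,362:406].max(1))
E
```

```text
clock: 1.35
eef_pos: [148.3, -472.9, 674.7]
eef_rot: [3.12, 0.0, 0.304]
wrist_force: [0.5, -0.6, 0.5]
finger_gap: 93.7
finger_force: 0.0
[-1.342  0.435  0.235  0.002  2.45  -0.073] [ 148.256 -472.938  674.688] [ 0.006 -0.021 -1.   ]
226 [164 164 163 162 162 164 165 126 148 167 107 100 101 103 102 105 111 137
 147 171 169 164 158 159 137 122  89  97 165 168 158 142 163 164 163 162
 161 161 163 163 164 112 143 162]
230 [167 167 167 168 168 170 105  98 119 157 167 168 152 167 170 169 169 169
 169 170 167 166 163 157 153 147 139 125 110  98 166 162 148 165 164 163
 164 162 164 163 164 166 125 146]
234 [166 167 165 167 170 110 151 135 141 149 155 159 163 166 169 170 169 169
 169 169 170 168 166 163 159 154 148 141 131 112  99 164 165 149 164 164
 163 163 162 162 162 161 162 123]
238 [148 170 170 170 171 175 108 115 131 141 149 155 160 161 163 167 168 169
 169 170 170 169 168 168 165 162 157 151 145 137 122  92 134 167 148 162
 164 163 163 163 162 161 161 161]
242 [169 144  92  85 101 133 140 119 112 121 133 144 149 155 159 162 166 167
 169 170 169 169 170 169 168 165 162 159 154 148 139 1
[... 272 characters left out ...]
7 167 172 103 113 128 138 146 153 156 161
 163 167 169 169 169 169 168 169 168 166 164 161 156 152 144 136 126  93
  97  90 162 163 160 160 161 159]
254 [168 169 140 169 130 167 168 168 168 168 172 135 108 123 137 145 150 155
 159 163 166 167 169 168 169 169 168 167 167 165 162 158 153 146 138 128
 114  94 135 155 155 157 159 159]
258 [166 167 169 142 168 125 166 166 166 165 165 167 146 104 120 134 143 149
 155 158 161 164 166 175 178 162 140 150 142 121 119 112 111 124 133 123
 143 149 148 135 157 160 159 159]
262 [160 161 163 164 141 163 118 163 166 167 166 166 167 171 107 114 135 171
 139 131 143 145 146 146 145 145 145 145 146 145 146 146 145 145 140 162
 149 146 130 170 135 158 160 158]
```

```bash
python3 -m creep '[[1,[0,0,-5],0],[1,[0,0,-10],0],[1,[0,0,-15],0],[1,[0,0,-20],0],[1,[0,0,-25],0],[1,[0,0,-30],0]]'
python3 - <<'E'
from h import *
np.set_printoptions(precision=3,suppress=True)
s=manip.read_state();print(s['joints'],s['eef_pos'],Rm(s['eef_rot'])[:,2])
E
python3 -m creep '[[1,[0,0,0],0]]'
python3 - <<'E'
from h import *
np.set_printoptions(precision=3,suppress=True)
s=manip.read_state();print(s['joints'],s['eef_pos'],Rm(s['eef_rot'])[:,2])
E
```

```text
clock: 1.95
eef_pos: [124.5, -397.2, 725.4]
eef_rot: [3.106, -0.0, 0.304]
wrist_force: [-0.2, 1.0, 0.1]
finger_gap: 94.1
finger_force: 0.0
[-1.357  0.322  0.236  0.006  2.549 -0.085] [ 124.48  -397.214  725.352] [ 0.011 -0.034 -0.999]
clock: 2.05
eef_pos: [124.3, -396.4, 726.2]
eef_rot: [3.103, 0.0, 0.304]
wrist_force: [-0.2, 0.1, -0.6]
finger_gap: 93.9
finger_force: 0.0
[-1.357  0.32   0.235  0.006  2.549 -0.085] [ 124.313 -396.432  726.188] [ 0.011 -0.036 -0.999]
```

The tool can't tilt usefully: pushing out of reach gave only 2°. So the cup and the probe have to pivot inside the grip. First I'll get the cup's axis yaw and the distance to a pose above it.

```bash
cat >> h.py <<'E'
def go(p,yaw):
    "shift (cm) & roll units from measured pose to TCP p with tool-x yaw (deg)"
    s=manip.read_state();R=Rm(s['eef_rot']);d=R.T@(np.asarray(p,float)-s['eef_pos'])/10
    y0=np.degrees(np.arctan2(R[1,0],R[0,0])); dr=-((yaw-y0+180)%360-180)/5
    print('at',s['eef_pos'].round(1),'yaw',round(y0,1),'tilt',np.degrees(np.arcsin(R[:2,2])).round(2),'shift',d.round(2),'roll',round(dr,2),'q',s['joints'].round(2))
E
python3 - <<'E'
from h import *
from scipy.optimize import brentq
T=cam('top')
B=np.array([428.1,-130.2,81.9])
a=ray(T,379.5,234)[1];b=ray(T,386.5,254)[1];n=np.cross(a,b)
f=lambda p:n@[np.cos(p)*.866,np.sin(p)*.866,-.5]
p=brentq(f,-.8,.8);print('cup yaw',np.degrees(p))
d=np.array([np.cos(p)*.866,np.sin(p)*.866,-.5]);print('rim',B+85*d,'mid',B+42.5*d)
g=B+15*d;print('grip15',g)
go([g[0],g[1],230],np.degrees(p))
E
```

```text
cup yaw 10.89845132419686
rim [ 500.38235705 -116.28263819   39.4       ] mid [ 464.24117852 -123.2413191    60.65      ]
grip15 [ 440.85571007 -127.74399498   74.4       ]
at [ 124.3 -396.4  726.2] yaw 17.4 tilt [ 0.64 -2.09] shift [ 38.25 -18.05  48.96] roll 1.3 q [-1.36  0.32  0.23  0.01  2.55 -0.09]
```

```bash
python3 -m creep '[[1,[38.2,-18,40],1.3],[1,[38.2,-18,40],1.3],[1,[38.2,-18,40],1.3],[1,[38.2,-18,40],1.3],[1,[38.2,-18,40],1.3],[1,[38.2,-18,40],1.3],[1,[38.2,-18,40],1.3],[1,[38.2,-18,40],1.3],[1,[38.2,-18,40],1.3],[1,[38.2,-18,40],1.3],[1,[38.2,-18,40],1.3],[1,[38.2,-18,40],1.3]]'; python3 -m creep '[[1,[0,0,0],0],[1,[0,0,0],0],[1,[0,0,0],0]]'
python3 - <<'E'
from h import *
go([440.9,-127.7,230],10.9)
p=manip.camera_params('wrist');im=manip.camera('wrist');cv2.imwrite('pics/w1.png',im[:,:,::-1]);np.save('w1.npy',p,allow_pickle=True)
W=cam('wrist',p)
for n,X in dict(base=[428.1,-130.2,81.9],rim=[500.4,-116.3,39.4],tip=[582,-170,98],seat=[583,-170,43.5]).items(): print(n,proj(W,X).round(1))
E
```

```text
clock: 3.25
eef_pos: [423.1, -139.5, 339.7]
eef_rot: [3.106, -0.004, 0.191]
wrist_force: [-0.0, -1.2, 0.7]
finger_gap: 94.1
finger_force: 0.0
clock: 3.55
eef_pos: [422.3, -141.5, 342.7]
eef_rot: [3.105, -0.005, 0.19]
wrist_force: [0.1, 0.3, -0.2]
finger_gap: 93.9
finger_force: 0.0
at [ 422.3 -141.5  342.7] yaw 10.9 tilt [ 0.7  -2.02] shift [ 2.03 -1.42 11.24] roll -0.0 q [-0.39 -0.02  1.6  -0.03  1.53  0.99]
base [266.9 179.8]
rim [266.6 126.4]
tip [320.   67.4]
seat [314.   74.7]
```

View pics/w1.png

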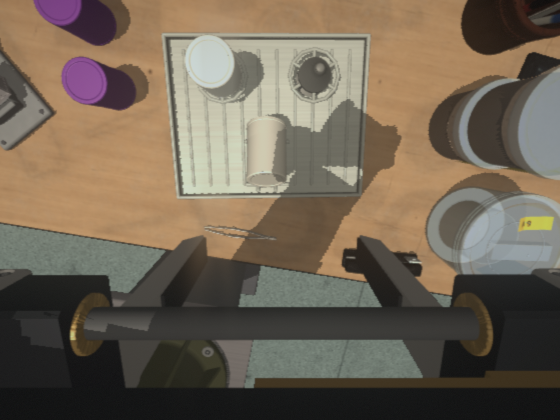

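The wrist view shows the cup base at (266,180) and the peg tip at (318,68). My projections of the estimates fall at (267,180) and (320,67), so the positions hold. I'll descend over the cup's base end and grip it gently.

Run:
```python
from h import *
go([441,-128,110],10.9); go([441,-128,69.5],10.9)
```

```text
at [ 422.2 -141.7  342.9] yaw 10.8 tilt [ 0.72 -2.03] shift [ 1.97 -1.85 23.24] roll -0.01 q [-0.39 -0.02  1.6  -0.03  1.53  0.99]
at [ 422.2 -141.7  342.9] yaw 10.8 tilt [ 0.72 -2.03] shift [ 1.95 -2.   27.29] roll -0.01 q [-0.39 -0.02  1.6  -0.03  1.53  0.99]
```

```bash
python3 -m creep '[[1,[1.5,-1.8,5],0],[1,[1.9,-2,10],0],[1,[1.9,-2,15],0],[1,[1.9,-2,20],0],[1,[1.9,-2,24],0],[1,[1.9,-2,26.5],0],[1,[1.9,-2,27.3],0],[1,[1.9,-2,27.3],0],[1,[1.9,-2,27.3],0]]' 6; python3 -m creep '[[-0.5,[0,0,0],0],[-0.5,[0,0,0],0],[-0.5,[0,0,0],0],[-0.5,[0,0,0],0],[-0.5,[0,0,0],0],[-0.5,[0,0,0],0],[-0.5,[0,0,0],0],[-0.5,[0,0,0],0]]' 6
```

```text
clock: 4.5
eef_pos: [441.1, -127.7, 69.9]
eef_rot: [3.104, -0.006, 0.19]
wrist_force: [0.3, 0.8, 0.4]
finger_gap: 93.6
finger_force: 0.0
clock: 5.3
eef_pos: [440.3, -127.0, 68.3]
eef_rot: [3.106, -0.004, 0.19]
wrist_force: [-0.8, 1.2, 4.1]
finger_gap: 58.2
finger_force: 6.0
```

Run:
```python
from h import *
go([441,-128,69.5],10.9); s=manip.read_state();print(s['finger_gap'],s['finger_force'],s['wrist_force'])
```

```text
at [ 440.3 -127.    68.3] yaw 10.9 tilt [ 0.63 -1.98] shift [ 0.05  0.11 -0.12] roll 0.0 q [-0.34  0.29  1.93 -0.04  0.9   1.06]
58.175384810292684 5.992350035907066 [-0.83454556  1.15612578  4.10661842]
```

```bash
python3 -m creep '[[-0.5,[0.6,0,-0.4],0],[-0.5,[1.2,0,-0.7],0],[-0.5,[1.8,0,-0.9],0],[-0.5,[2.4,0,-1.1],0],[-0.5,[3.1,0,-1.3],0],[-0.5,[3.7,0,-1.4],0],[-0.5,[3.7,0,-1.4],0]]' 5;  python3 - <<'E'
from h import *
s=manip.read_state();print(s['finger_gap'],s['finger_force'],s['wrist_force'])
a=manip.camera('scene')[150:270,265:425,::-1]; b=manip.camera('top')[170:290,300:460,::-1]
cv2.imwrite('pics/p1.png',cv2.resize(np.hstack([a,b]),(800,300),interpolation=cv2.INTER_CUBIC))
E
```

```text
clock: 6.0
eef_pos: [477.1, -119.3, 82.3]
eef_rot: [3.106, -0.005, 0.191]
wrist_force: [0.9, 1.6, 1.7]
finger_gap: 58.3
finger_force: 5.0
58.28899383746222 5.002299655170646 [0.90250943 1.58670795 1.67059316]
```

View pics/p1.png

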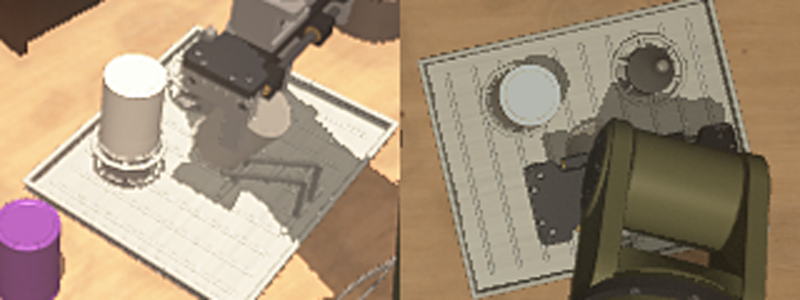

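The scene crop shows the cup's base disc at (270,115) in the panel, facing more upward, with the rails now bare. The pivoting works, so I'll go on.

```bash
python3 -m creep '[[-0.5,[0.6,0,-0.1],0],[-0.5,[1.3,0,-0.1],0],[-0.5,[2,0,0],0],[-0.5,[2.7,0,0.2],0],[-0.5,[3.3,0,0.3],0],[-0.5,[3.9,0,0.5],0],[-0.5,[3.9,0,0.5],0]]' 5;  python3 - <<'E'
from h import *
go([583,-170,200],10.9)
s=manip.read_state();print(s['finger_gap'],s['finger_force'],s['wrist_force'])
a=manip.camera('scene')[130:270,255:425,::-1]
p=manip.camera_params('wrist');b=manip.camera('wrist')[:,:,::-1]
cv2.imwrite('pics/p2.png',np.hstack([cv2.resize(a,(364,300),interpolation=cv2.INTER_CUBIC),cv2.resize(b,(400,300))]))
E
```

```text
clock: 6.8
eef_pos: [515.2, -112.2, 77.0]
eef_rot: [3.106, -0.004, 0.191]
wrist_force: [-0.2, 0.0, -0.4]
finger_gap: 58.3
finger_force: 5.0
at [ 515.2 -112.2   77. ] yaw 10.9 tilt [ 0.6  -1.97] shift [  5.61   7.4  -12.02] roll 0.01 q [-0.27  0.41  1.74 -0.04  0.98  1.13]
58.3024422125894 4.999298562761396 [-0.20283631  0.01721905 -0.41225497]
```

View pics/p2.png

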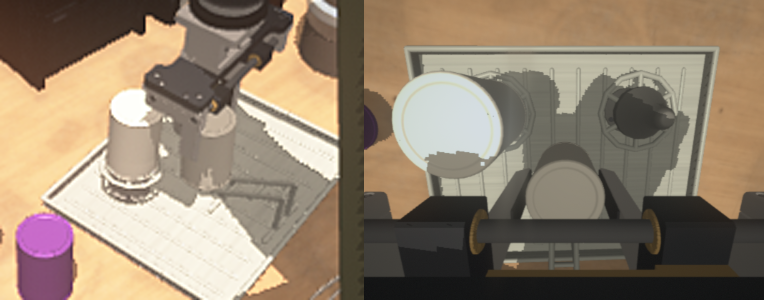

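The cup now hangs mouth down between the fingers, with its base disc at panel (566,195). I'll check how upright it is from the projection.

Run:
```python
from h import *
W=cam('wrist');s=manip.read_state();R=Rm(s['eef_rot']);G=s['eef_pos']-5*R[:,2]
im=cv2.imread('pics/p2.png')
# measured: disc front/back edges and wall front edge, full px
col=cv2.cvtColor(im,cv2.COLOR_BGR2GRAY)[130:225,566];print(col)
for t in(-20,-10,0,10,20):
    a=np.radians(t); x=np.array([np.cos(np.radians(10.9)),np.sin(np.radians(10.9)),0])
    ax=-np.cos(a)*np.array([0,0,1])+np.sin(a)*x   # base->mouth, t>0 mouth forward
    fw=np.cos(a)*x+np.sin(a)*np.array([0,0,1]); B=G-15*ax
    pts=[B,B+29*fw,B-29*fw,B+85*ax+29.5*fw]
    print(t,*[(proj(W,p)/1.4+[364,0]).round(0) for p in pts])
```

```text
[108 107 107 105 107 107 107 108 108 106 105 102  90  78  78  79  78  78
  78  79  78  78  78  78  79  79  78  79  79  88 106 124 138 138 139 138
 135 128 128 136 138 138 138 138 138 138 137 138 137 137 137 137 137 137
 137 137 137 137 137 137 137 137 137 136 136 136 136 136 136 136 136 136
 136 135 136 136 136 135 135 135 135 134 134 135 135 134 134 134 120  66
  45  46  47  49  51]
-20 [565. 188.] [565. 149.] [565. 230.] [562. 157.]
-10 [565. 192.] [565. 152.] [565. 231.] [562. 146.]
0 [565. 196.] [565. 157.] [565. 231.] [562. 135.]
10 [565. 199.] [565. 164.] [565. 229.] [562. 125.]
20 [565. 201.] [566. 171.] [565. 226.] [562. 115.]
```

Upright to within about 3°. I'll lift and move across above the peg.

```bash
python3 -m creep '[[-0.5,[0,0,-2],0],[-0.5,[0,0,-5],0],[-0.5,[0,0.2,-8.5],0],[-0.5,[0,0.4,-11.5],0],[-0.5,[1.5,2,-12],0],[-0.5,[3,4,-12],0],[-0.5,[4.5,6,-12],0],[-0.5,[5.6,7.4,-12],0],[-0.5,[5.6,7.4,-12],0],[-0.5,[5.6,7.4,-12],0],[-0.5,[5.6,7.4,-12],0]]' 5;  python3 - <<'E'
from h import *
go([583,-170,120],10.9)
s=manip.read_state();print(s['finger_gap'],s['finger_force'],s['wrist_force'])
a=manip.camera('scene')[100:220,280:440,::-1]
b=manip.camera('wrist')[:,:,::-1]
cv2.imwrite('pics/p3.png',np.hstack([cv2.resize(a,(400,300),interpolation=cv2.INTER_CUBIC),cv2.resize(b,(400,300))]))
S=cam('scene');print(proj(S,[583,-170,98]),proj(S,[583,-170,205]))
E
```

```text
clock: 8.0
eef_pos: [581.9, -169.8, 200.4]
eef_rot: [3.106, -0.004, 0.191]
wrist_force: [0.2, 0.3, -1.0]
finger_gap: 58.6
finger_force: 5.0
at [ 581.9 -169.8  200.4] yaw 10.9 tilt [ 0.62 -1.97] shift [ 0.07 -0.24  8.03] roll 0.0 q [-0.33  0.43  1.39 -0.03  1.3   1.06]
58.60024566709359 4.9990533327218145 [ 0.18181915  0.29129507 -0.98362456]
[348.68985114 161.39043158] [354.63751577 125.15990258]
```

View pics/p3.png

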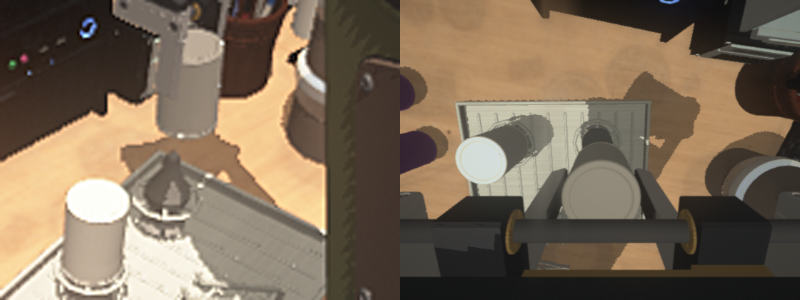

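The scene crop shows the cup hanging upright at (188,80), directly over the peg tip at (172,153). I'll lower it.

```bash
python3 -m creep '[[-0.5,[0.1,0,1],0],[-0.5,[0.1,-0.1,2.5],0],[-0.5,[0.1,-0.1,4],0],[-0.5,[0.1,-0.2,5.5],0],[-0.5,[0.1,-0.2,6.5],0],[-0.5,[0.1,-0.2,7.3],0],[-0.5,[0.1,-0.2,8],0],[-0.5,[0.1,-0.2,8.3],0],[-0.5,[0.1,-0.2,8.3],0]]' 5; python3 -m creep '[[-0.5,[0,0,0.2],0],[-0.5,[0,0,0.4],0],[-0.5,[0,0,0.4],0]]' 5;python3 -m creep '[[-0.5,[0,0,0.2],0],[-0.5,[0,0,0.4],0],[-0.5,[0,0,0.4],0]]' 5
```

```text
clock: 9.0
eef_pos: [584.0, -170.9, 117.1]
eef_rot: [3.106, -0.004, 0.19]
wrist_force: [0.5, 0.6, -0.8]
finger_gap: 58.4
finger_force: 5.0
clock: 9.3
eef_pos: [584.0, -171.1, 113.3]
eef_rot: [3.106, -0.004, 0.19]
wrist_force: [-0.2, 0.3, 0.4]
finger_gap: 58.4
finger_force: 5.0
clock: 9.6
eef_pos: [583.8, -171.0, 108.8]
eef_rot: [3.106, -0.003, 0.19]
wrist_force: [-0.7, 2.2, -1.6]
finger_gap: 58.3
finger_force: 5.0
```

```bash
python3 -m creep '[[-0.5,[0,0,0.2],0],[-0.5,[0,0,0.2],0]]' 5; python3 -m creep '[[-0.5,[0,0,0.2],0],[-0.5,[0,0,0.2],0]]' 5;python3 -m creep '[[-0.5,[0,0,0.2],0],[-0.5,[0,0,0.2],0]]' 5
python3 - <<'E'
from h import *
b=manip.camera('wrist')[100:340,120:440,::-1];a=manip.camera('scene')[140:230,290:410,::-1]
cv2.imwrite('pics/p4.png',np.hstack([cv2.resize(a,(400,300),interpolation=cv2.INTER_CUBIC),cv2.resize(b,(400,300))]))
E
```

```text
clock: 9.8
eef_pos: [583.9, -171.1, 106.9]
eef_rot: [3.106, -0.004, 0.19]
wrist_force: [-0.7, 3.6, -0.2]
finger_gap: 58.8
finger_force: 5.0
clock: 10.0
eef_pos: [583.9, -171.2, 105.0]
eef_rot: [3.106, -0.004, 0.19]
wrist_force: [-1.6, 4.3, 0.4]
finger_gap: 58.8
finger_force: 5.0
clock: 10.2
eef_pos: [584.3, -171.6, 103.4]
eef_rot: [3.105, -0.005, 0.19]
wrist_force: [-0.5, 3.3, 3.1]
finger_gap: 59.0
finger_force: 5.0
```

View pics/p4.png

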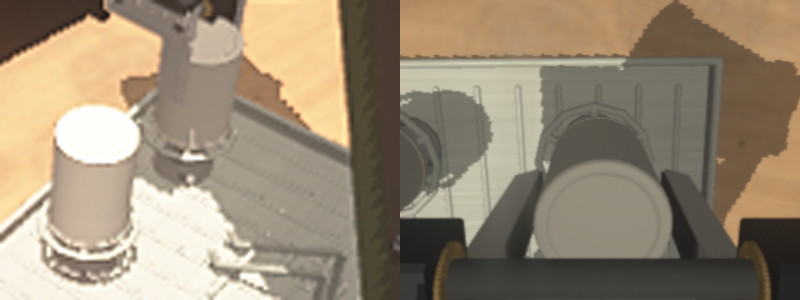

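The cup looks to be at the ring. There's a light upward force, plus about 4 N sideways, so I'll ease sideways and press a little more.

```bash
python3 -m creep '[[-0.5,[0,-0.15,0],0],[-0.5,[0,-0.15,0],0]]' 5; python3 -m creep '[[-0.5,[0,0,0.15],0],[-0.5,[0,0,0.15],0]]' 5;python3 -m creep '[[-0.5,[0,0,0.15],0],[-0.5,[0,0,0.15],0]]' 4
```

```text
clock: 10.5
eef_pos: [584.0, -170.4, 103.5]
eef_rot: [3.104, -0.005, 0.19]
wrist_force: [0.1, -1.8, 2.3]
finger_gap: 58.9
finger_force: 5.0
clock: 10.7
eef_pos: [584.2, -170.3, 102.3]
eef_rot: [3.105, -0.005, 0.19]
wrist_force: [0.5, 0.1, 6.6]
finger_gap: 58.9
finger_force: 5.0
clock: 10.9
eef_pos: [584.1, -170.3, 100.6]
eef_rot: [3.105, -0.005, 0.19]
wrist_force: [-0.1, -1.0, 5.9]
finger_gap: 58.7
finger_force: 4.0
```

```bash
python3 -m creep '[[0.35,[0,0,0],0],[0.35,[0,0,0],0],[0.6,[0,0,0],0],[0.7,[0,0,0],0],[0.8,[0,0,0],0],[0.8,[0,0,0],0],[0.8,[0,0,-3],0],[0.8,[0,0,-7],0],[0.8,[0,0,-11],0],[0.8,[-4,-2,-14],0],[0.8,[-8,-5,-15],0]]'; python3 -m creep '[[1,[-5,-5,0],0],[1,[-5,-10,0],0],[1,[-5,-10,0],0],[1,[-5,-10,0],0]]'
python3 - <<'E'
from h import *
s=manip.read_state();go(s['eef_pos'],44.7)
t=manip.camera('top');sc=manip.camera('scene')
cv2.imwrite('pics/t5.png',t[:,:,::-1]);cv2.imwrite('pics/s5.png',sc[:,:,::-1])
cv2.imwrite('pics/p5.png',np.hstack([cv2.resize(sc[130:250,265:425,::-1],(400,300),interpolation=cv2.INTER_CUBIC),cv2.resize(t[166:286,320:480,::-1],(400,300),interpolation=cv2.INTER_CUBIC)]))
T=cam('top');S=cam('scene')
print(proj(T,[583,-170,128.5]),proj(S,[583,-170,128.5]))
E
```

```text
clock: 12.0
eef_pos: [498.0, -133.2, 249.3]
eef_rot: [3.104, -0.007, 0.19]
wrist_force: [0.5, 0.3, 0.2]
finger_gap: 84.5
finger_force: 0.0
clock: 12.4
eef_pos: [429.6, -42.8, 243.9]
eef_rot: [3.105, -0.005, 0.193]
wrist_force: [-0.1, -0.9, 0.6]
finger_gap: 94.0
finger_force: 0.0
at [429.6 -42.8 243.9] yaw 11.0 tilt [ 0.69 -1.98] shift [0. 0. 0.] roll -6.73 q [-0.17  0.    1.81 -0.03  1.32  1.22]
[408.21209206 194.36989223] [350.28996109 151.64327303]
```

View pics/p5.png

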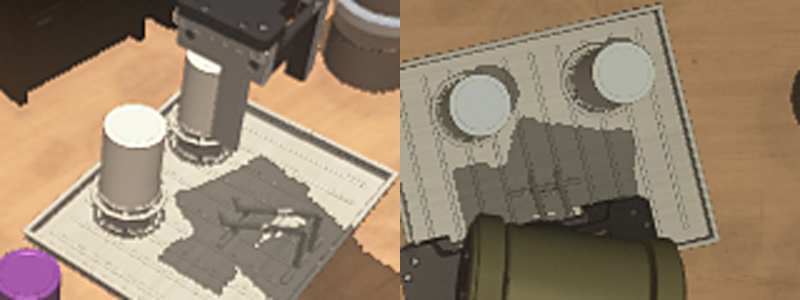

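The cup stands on the peg's ring. In the top crop its base centre is at (623,72), i.e. full-image (409.2,194.8), against a predicted (408.2,194.4). Next is the probe axis, from handle silhouettes in both fixed views.

```bash
cat >> h.py <<'E'
def midline(im,roi,th):
    x,y,w,h=roi;g=im.max(2);m=np.zeros(g.shape,np.uint8);m[y:y+h,x:x+w]=g[y:y+h,x:x+w]<th
    m=cv2.morphologyEx(m,cv2.MORPH_OPEN,np.ones((3,3),np.uint8))
    N,l,st,_=cv2.connectedComponentsWithStats(m);k=1+st[1:,4].argmax()
    pts=np.argwhere(l==k)[:,::-1].astype(np.float32);return cv2.minAreaRect(pts),st[k]
def ends(r):
    b=cv2.boxPoints(r);e=[(b[i]+b[i-1])/2 for i in range(4)]
    i=0 if np.linalg.norm(e[0]-e[2])>np.linalg.norm(e[1]-e[3]) else 1
    return sorted([e[i],e[i+2]],key=lambda p:p[1])
E
python3 - <<'E'
from h import *
np.set_printoptions(precision=1,suppress=True)
T=cam('top');S=cam('scene')
t=cv2.imread('pics/t5.png');s=cv2.imread('pics/s5.png')
for th in(60,75,90,105):
    rt,a=midline(t,(160,212,60,40),th);rs,b=midline(s,(150,248,65,60),th)
    et,es=ends(rt),ends(rs);print(th,a[4],rt[1],b[4],rs[1],np.round(et,1).tolist(),np.round(es,1).tolist())
    n1=np.cross(ray(T,*et[0])[1],ray(T,*et[1])[1]);n2=np.cross(ray(S,*es[0])[1],ray(S,*es[1])[1])
    n1/=np.linalg.norm(n1);n2/=np.linalg.norm(n2)
    d=np.cross(n1,n2);d/=np.linalg.norm(d);d*=np.sign(d[2])
    P=[np.linalg.solve(np.array([n1,n2,[0,0,1]]),[n1@T[0],n2@S[0],z]) for z in(0,150)]
    print('  dir',np.degrees(np.arctan2(d[1],d[0])),'lean',np.degrees(np.arccos(d[2])),'z0',P[0],'z150',P[1])
E
```

```text
Traceback (most recent call last):
  File "h.py", line 26, in midline
    N,l,st,_=cv2.connectedComponentsWithStats(m);k=1+st[1:,4].argmax()
                                                     ~~~~~~~~~~~~~~~^^
ValueError: attempt to get argmax of an empty sequence
```

Run:
```python
from h import *
np.set_printoptions(precision=1,suppress=True)
T=cam('top');S=cam('scene')
t=cv2.imread('pics/t5.png');s=cv2.imread('pics/s5.png')
for tt,ts in((70,70),(70,85),(85,85),(85,100),(100,100)):
  try:
    rt,a=midline(t,(160,212,60,40),tt);rs,b=midline(s,(150,248,65,60),ts)
    et,es=ends(rt),ends(rs);print(tt,ts,a[4],np.round(rt[1],1),b[4],np.round(rs[1],1),np.round(et,1).tolist(),np.round(es,1).tolist())
    n1=np.cross(ray(T,*et[0])[1],ray(T,*et[1])[1]);n2=np.cross(ray(S,*es[0])[1],ray(S,*es[1])[1])
    n1/=np.linalg.norm(n1);n2/=np.linalg.norm(n2)
    d=np.cross(n1,n2);d/=np.linalg.norm(d);d*=np.sign(d[2])
    P=[np.linalg.solve(np.array([n1,n2,[0,0,1]]),[n1@T[0],n2@S[0],z]) for z in(0,150)]
    print('  dir',np.degrees(np.arctan2(d[1],d[0])),'lean',np.degrees(np.arccos(d[2])),'z0',P[0],'z150',P[1])
  except Exception as e: print(tt,ts,e)
```

```text
70 70 attempt to get argmax of an empty sequence
70 85 433 [41.5 12.7] 880 [60.4 17.3] [[167.39999389648438, 222.3000030517578], [203.1999969482422, 243.39999389648438]] [[158.8000030517578, 257.0], [204.60000610351562, 296.5]]
  dir 46.07305618909069 lean 28.726152612198536 z0 [455.2 276.4   0. ] z150 [512.2 335.6 150. ]
85 85 464 [41.6 14.8] 880 [60.4 17.3] [[166.6999969482422, 223.60000610351562], [203.89999389648438, 242.1999969482422]] [[158.8000030517578, 257.0], [204.60000610351562, 296.5]]
  dir 50.331988107398516 lean 26.519298388929208 z0 [463.8 277.9   0. ] z150 [511.6 335.5 150. ]
85 100 464 [41.6 14.8] 918 [60.4 18.8] [[166.6999969482422, 223.60000610351562], [203.89999389648438, 242.1999969482422]] [[158.6999969482422, 257.20001220703125], [204.1999969482422, 296.8999938964844]]
  dir 50.1162697268576 lean 26.110482153926142 z0 [464.8 279.7   0. ] z150 [512.  336.2 150. ]
100 100 491 [41.6 14.8] 918 [60.4 18.8] [[166.6999969482422, 223.60000610351562], [203.89999389648438, 242.1999969482422]] [[158.6999969482422, 257.20001220703125], [204.1999969482422, 296.8999938964844]]
  dir 50.1162697268576 lean 26.110482153926142 z0 [464.8 279.7   0. ] z150 [512.  336.2 150. ]
```

Run:
```python
from h import *
go([460,285,300],45)
```

```text
at [430.6 -44.5 243.6] yaw 10.9 tilt [ 0.66 -1.99] shift [  9.17 -31.57  -6.75] roll -6.81 q [-0.17  0.01  1.8  -0.03  1.32  1.22]
```

```bash
python3 -m creep '[[1,[1.3,-4.5,-2],-1],[1,[2.6,-9,-4],-2],[1,[3.9,-13.5,-6],-3],[1,[5.2,-18,-6.7],-4],[1,[6.5,-22.5,-6.7],-5],[1,[7.8,-27,-6.7],-6],[1,[9.2,-31.5,-6.7],-6.8],[1,[9.2,-31.5,-6.7],-6.8],[1,[9.2,-31.5,-6.7],-6.8],[1,[9.2,-31.5,-6.7],-6.8],[1,[9.2,-31.5,-6.7],-6.8]]'
python3 - <<'E'
from h import *
np.set_printoptions(precision=1,suppress=True)
go([512,335,200],45)
p=manip.camera_params('wrist');im=manip.camera('wrist');cv2.imwrite('pics/w6.png',im[:,:,::-1]);W=cam('wrist',p)
import pickle;pickle.dump(p,open('w6.pkl','wb'))
g=im.max(2)
a,b=proj(W,[512,335,150]),proj(W,[494,316,97]);c=proj(W,[530,353,193]);print('grip px',a,'low',b,'cap',c)
for v in range(int(min(a[1],b[1],c[1]))-10,int(max(a[1],b[1],c[1]))+20,8): print(v,g[v,int(a[0])-40:int(a[0])+44:2])
E
```

```text
clock: 13.6
eef_pos: [460.8, 283.4, 299.6]
eef_rot: [3.109, 0.016, 0.781]
wrist_force: [-0.7, -0.1, -1.2]
finger_gap: 94.2
finger_force: 0.0
at [460.8 283.4 299.6] yaw 44.8 tilt [ 0.6 -2. ] shift [ 7.4 -0.4  9.8] roll -0.05 q [ 0.5  0.2  1.4 -0.   1.5  1.3]
grip px [275.3 128.2] low [275.4 150.8] cap [275.7  96.9]
86 [176 176 178 181 182 183 184 186 186 187 185 183 181 181 181 181 181 182
 183 185 188 188 188 190 191 190 189 188 185 184 185 185 183 182 185 187
 190 190 188 184 176 172]
94 [186 186 186 184 184 184 186 188 188 187 189 190 188 169  70  58  59  58
  59  58  58  58  57  57  55  55 131 191 191 189 189 189 189 187 185 185
 185 184 182 182 177 172]
102 [185 187 189 190 191 191 191 190 187 185 186 189 189 126  57  57  56  56
  59  60  61  58  55  52  52  55  62 163 189 191 191 192 191 189 187 188
 188 183 181 177 177 176]
110 [190 189 189 189 188 188 189 188 190 189 188 188 188 131  55  57  57  58
  58  57  58  57  56  58  56  55  56 142 182 186 185 178 176 179 179 177
 176 176 174 180 176 173]
118 [189 187 138 156 127 105 127 158 160 161 162 161 159 136  56  52  52  52
  52 
[... 449 characters left out ...]
 [187 187 168 142 156 157 158 159 160 159 157 156 156 157 130  52  51  51
  51  51  52  51  49  48  47  48  81  91  91  91  90  91  91  90  90  91
  98 165 171 171 173 169]
150 [193 192 187 139 158 158 158 157 156 156 156 156 157 155 150  64  50  51
  52  55  57  56  52  52  46  52  89  91  90  90  90  90  91  93 129 148
 115 164 171 170 170 169]
158 [190 192 190 136 155 159 155  73  74 117 120 115 152 171 177 100  49  50
  50  49  49  49  47  48  46  72 103 101  99 111 119 116  62  73  90  90
  90 148 175 176 175 170]
166 [188 190 188 150 149 157 154  74  65  89 127 152 168 177 183 189 190 179
 176 174 171 167 164 167 171 159 148 139 127 108  88  83  79  65  91  91
  82 110 169 178 180 182]
```

The handle's midline in the wrist view is at column 275.2 to 275.8, against 275.3 predicted, so the probe line holds. I'll descend and grip slightly behind the axis.

Run:
```python
from h import *
go([508.5,331.5,148],45)
```

```text
at [460.7 283.5 299.6] yaw 44.8 tilt [ 0.64 -1.97] shift [ 7.02 -0.52 15.04] roll -0.04 q [ 0.5   0.24  1.42 -0.04  1.5   1.29]
```

```bash
python3 -m creep '[[1,[3.5,-0.3,0],0],[1,[7,-0.5,1],0],[1,[7,-0.5,5],0],[1,[7,-0.5,9],0],[1,[7,-0.5,12.5],0],[1,[7,-0.5,15],0],[1,[7,-0.5,15],0],[0,[7,-0.5,15],0],[-1,[7,-0.5,15],0],[-1,[7,-0.5,15],0],[-1,[7,-0.5,15],0],[-1,[7,-0.5,15],0]]' 30; python3 -m creep '[[-1,[0,0,0],0],[-1,[0,0,0],0],[-1,[0,0,0],0],[-1,[0,0,0],0],[-1,[0,0,0],0],[-1,[0,0,0],0]]' 60;python3 - <<'E'
from h import *
go([508.5,331.5,148],45)
E
```

```text
clock: 14.85
eef_pos: [508.0, 332.5, 148.6]
eef_rot: [3.109, 0.016, 0.784]
wrist_force: [-0.2, 0.6, 0.8]
finger_gap: 57.2
finger_force: 0.0
clock: 15.45
eef_pos: [507.9, 332.4, 148.0]
eef_rot: [3.11, 0.017, 0.783]
wrist_force: [0.1, -0.3, -0.6]
finger_gap: 23.8
finger_force: 60.0
at [507.9 332.4 148. ] yaw 44.9 tilt [ 0.62 -1.97] shift [-0.02  0.11  0.01] roll -0.02 q [ 0.53  0.49  1.42 -0.04  1.23  1.33]
```

```bash
python3 -m creep '[[-1,[0.39,0.02,-0.7],0],[-1,[0.97,0.05,-1.75],0],[-1,[1.55,0.09,-2.8],0],[-1,[2.13,0.12,-3.85],0],[-1,[2.7,0.15,-4.9],0],[-1,[3.3,0.18,-5.95],0],[-1,[3.9,0.2,-7],0],[-1,[4.4,0.2,-8],0],[-1,[4.4,0.2,-8],0]]' 60;python3 - <<'E'
from h import *
np.set_printoptions(precision=1,suppress=True)
s=manip.read_state();print(s['finger_gap'],s['wrist_force'])
go([430,150,200],45)
T=cam('top')
print('purple',onz(T,266,194,85),onz(T,281.5,230,85))
E
```

```text
clock: 16.35
eef_pos: [540.4, 365.5, 229.3]
eef_rot: [3.109, 0.014, 0.784]
wrist_force: [0.2, 0.6, -1.8]
finger_gap: 23.7
finger_force: 60.0
23.664098387176924 [ 0.2  0.6 -1.8]
at [540.4 365.5 229.3] yaw 44.9 tilt [ 0.8 -1.9] shift [-23.    7.4   3.5] roll -0.02 q [ 0.6  0.5  1.2 -0.   1.4  1.3]
purple [596.8 154.8  85. ] [510.7 120.3  85. ]
```

The probe is out of the pocket: 2 N on the wrist and gap 23.7 mm. Next I'll carry it over bare desk, yaw it to 90°, and level it by pressing its head on the desk while the grip is relaxed.

Run:
```python
from h import *
go([390,115,270],90)
T=cam('top'); im=cv2.imread('pics/t5.png')
r=[proj(T,p) for p in ([350,20,0],[350,230,0],[430,230,0],[430,20,0])]
m=cv2.fillConvexPoly(np.zeros(im.shape[:2],np.uint8),np.int32(r),1)>0
print(np.round(r).tolist(),im[m].min(0),im[m].mean(0),im[m].std(0),'edge x',onz(T,250,330,0),onz(T,440,322,0))
```

```text
at [540.4 365.5 229.3] yaw 44.9 tilt [ 0.76 -1.89] shift [-28.39   7.24  -3.44] roll -9.02 q [ 0.55  0.53  1.17 -0.04  1.44  1.34]
[[324.0, 293.0], [240.0, 295.0], [240.0, 263.0], [323.0, 261.0]] [32 40 46] [ 88.38054054 125.68       159.45009009] [ 5.66201661  9.77140229 13.79195271] edge x [263.44953872 207.64650892   0.        ] [ 270.08118695 -269.46040708    0.        ]
```

```bash
python3 -m creep '[[-1,[0,0,-3.4],0],[-1,[-4,1,-3.4],-1.2],[-1,[-8,2,-3.4],-2.4],[-1,[-12,3,-3.4],-3.6],[-1,[-16,4,-3.4],-4.8],[-1,[-20,5,-3.4],-6],[-1,[-24,6.1,-3.4],-7.4],[-1,[-28.4,7.2,-3.4],-9],[-1,[-28.4,7.2,-3.4],-9],[-1,[-28.4,7.2,-3.4],-9],[-1,[-28.4,7.2,-3.4],-9],[-1,[-28.4,7.2,-3.4],-9]]' 60;python3 - <<'E'
from h import *
go([390,115,130],90)
R=Rm(manip.read_state()['eef_rot']);print('world y,z in tool',R.T[:,1].round(3),R.T[:,2].round(3))
E
```

```text
clock: 17.55
eef_pos: [389.2, 115.3, 268.2]
eef_rot: [3.131, 0.035, 1.569]
wrist_force: [0.5, -0.3, -1.6]
finger_gap: 23.7
finger_force: 60.0
at [389.2 115.3 268.2] yaw 89.9 tilt [ 0.59 -1.98] shift [ 0.45 -0.07 13.81] roll -0.02 q [ 0.22 -0.07  1.82 -0.04  1.39  0.23]
world y,z in tool [ 0.999 -0.002 -0.035] [-0.035  0.01  -0.999]
```

```bash
python3 -m creep '[[-1,[0.1,0,4],0],[-1,[0.2,0,8],0],[-1,[0.4,0,11],0],[-1,[0.4,0,13],0],[-1,[0.45,0,13.8],0],[-1,[0.45,0,13.8],0],[-1,[0.45,0,13.8],0]]' 60; python3 -m creep '[[-1,[0.2,0,0.4],0],[-1,[0.4,0,0.7],0],[-1,[0.4,0,0.7],0]]' 15;python3 -m creep '[[-1,[0.3,0,0.3],0],[-1,[0.7,0,0.5],0],[-1,[0.7,0,0.5],0]]' 15
```

```text
clock: 18.25
eef_pos: [390.9, 114.7, 131.1]
eef_rot: [3.13, 0.034, 1.569]
wrist_force: [0.3, -0.5, -1.5]
finger_gap: 23.7
finger_force: 60.0
clock: 18.55
eef_pos: [390.7, 118.3, 123.3]
eef_rot: [3.13, 0.034, 1.569]
wrist_force: [1.0, -0.6, -0.0]
finger_gap: 24.1
finger_force: 15.0
clock: 18.85
eef_pos: [391.0, 125.6, 118.5]
eef_rot: [3.129, 0.034, 1.569]
wrist_force: [-1.1, 3.1, 5.3]
finger_gap: 24.0
finger_force: 15.0
```

```bash
python3 -m creep '[[-1,[0.8,0,0.5],0],[-1,[1.7,0,1.1],0],[-1,[2.6,0,1.8],0],[-1,[3.4,0,2.6],0],[-1,[4.3,0,3.6],0],[-1,[4.3,0,3.6],0]]' 15
python3 - <<'E'
from h import *
s=manip.read_state();print(s['wrist_force'],s['moment'],s['finger_gap'])
p=manip.camera_params('wrist');W=cam('wrist',p);im=manip.camera('wrist');cv2.imwrite('pics/w7.png',im[:,:,::-1])
sc=manip.camera('scene');cv2.imwrite('pics/s7.png',sc[:,:,::-1]);cv2.imwrite('pics/t7.png',manip.camera('top')[:,:,::-1])
S=cam('scene');print('scene px grip',proj(S,[391,168,86]),'head',proj(S,[391,54,11]),'cap',proj(S,[391,205,110]))
E
```

```text
clock: 19.45
eef_pos: [390.4, 167.2, 79.0]
eef_rot: [3.133, 0.035, 1.57]
wrist_force: [0.5, 0.4, -0.6]
finger_gap: 23.6
finger_force: 15.0
[ 0.47866017  0.44616302 -0.59052736] [ 0.11910393 -0.13456183  0.05299471] 23.582913250590586
scene px grip [295.77539723 289.47395047] head [334.99311763 279.88177301] cap [280.65818305 293.27372575]
```

```bash
python3 -m creep '[[-1,[0.5,0,0.8],0],[-1,[1,0,1.6],0],[-1,[1.5,0,2.4],0],[-1,[1.9,0,3.2],0],[-1,[1.9,0,3.2],0]]' 15;  python3 -m creep '[[-1,[0.3,0,0.7],0],[-1,[0.5,0,1.3],0],[-1,[0.7,0,1.9],0],[-1,[0.8,0,2.4],0],[-1,[0.8,0,2.4],0]]' 15
python3 - <<'E'
from h import *
s=manip.read_state();print(s['wrist_force'],s['moment'],s['eef_pos'])
cv2.imwrite('pics/w8.png',manip.camera('wrist')[:,:,::-1])
cv2.imwrite('pics/s8.png',manip.camera('scene')[:,:,::-1])
E
```

```text
clock: 20.1
eef_pos: [390.9, 184.7, 46.6]
eef_rot: [3.132, 0.035, 1.57]
wrist_force: [-0.6, 0.6, -1.3]
finger_gap: 24.0
finger_force: 15.0
clock: 20.6
eef_pos: [391.5, 191.7, 23.0]
eef_rot: [3.131, 0.035, 1.569]
wrist_force: [-0.1, -0.5, -1.1]
finger_gap: 24.5
finger_force: 15.0
[-0.074037   -0.52571928 -1.08213005] [ 0.06282542 -0.14319325  0.0469116 ] [391.47440942 191.73771084  22.96109085]
```

```bash
python3 -m creep '[[-1,[0.1,0,0.3],0],[-1,[0.1,0,0.5],0],[-1,[0.1,0,0.5],0]]' 15; python3 -m creep '[[-1,[0,0,0],0],[-1,[0,0,0],0],[-1,[0,0,0],0],[-1,[0,0,-3],0],[-1,[0,0,-7],0],[-1,[0,0,-11],0],[-1,[0,0,-15],0],[-1,[0,0,-19],0],[-1,[0,0,-19],0],[-1,[0,0,-19],0]]' 60
python3 - <<'E'
from h import *
s=manip.read_state();print(s['wrist_force'],s['moment'],s['eef_pos']);R=Rm(s['eef_rot'])
P=s['eef_pos']-5*R[:,2]
im={n:manip.camera(n)[:,:,::-1].copy() for n in('scene','top','wrist')}
for n in im: cv2.imwrite(f'pics/{n}9.png',im[n])
for n in im:
    c=cam(n); print(n,'grip',proj(c,P).round(),'head end level',proj(c,P+[0,-142,-6]).round(),'window',proj(c,P+[0,-114,-17]).round())
    u,v=np.clip(proj(c,P+[0,-80,0]).astype(int)-[67,100],[0,0],[427,220]); im[n]=cv2.resize(im[n][v:v+200,u:u+133],(266,400)); print('crop',u,v)
cv2.imwrite('pics/c9.png',np.hstack(list(im.values())))
E
```

```text
clock: 21.0
eef_pos: [391.8, 192.6, 18.5]
eef_rot: [3.131, 0.034, 1.569]
wrist_force: [0.0, 0.8, 0.1]
finger_gap: 24.2
finger_force: 15.0
clock: 22.0
eef_pos: [389.6, 199.0, 208.3]
eef_rot: [3.13, 0.034, 1.569]
wrist_force: [-0.2, 0.2, -2.8]
finger_gap: 23.6
finger_force: 60.0
[-0.21575279  0.24961167 -2.75156071] [ 0.14120981 -0.08042699  0.03306078] [389.56883947 199.01222954 208.26924274]
scene grip [284. 258.] head end level [346. 219.] window [334. 231.]
crop 253 133
top grip [243. 290.] head end level [312. 287.] window [299. 287.]
crop 215 188
wrist grip [281. 262.] head end level [282. 439.] window [281. 395.]
crop 214 220
```

View pics/c9.png

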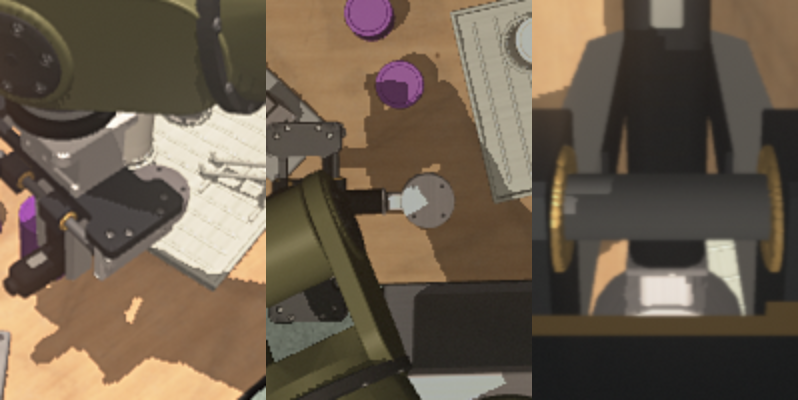

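The level-up worked: the top crop shows the head disc as a nearly full circle at (428,201), so the head lies flat at full-image (296,288), with the handle/neck junction at (274.5,288). The wrist crop shows that junction at full-image (280.5,352). I'll triangulate to check level and reach.

Run:
```python
from h import *
np.set_printoptions(precision=1,suppress=True)
T=cam('top');W=cam('wrist');s=manip.read_state();R=Rm(s['eef_rot']);P=s['eef_pos']-5*R[:,2];print('P',P)
im=cv2.imread('pics/top9.png');w=cv2.imread('pics/wrist9.png')
print('top row 288',im[288,266:316].max(1)); print('top col 296',im[268:308,297].max(1)); print('top col 302',im[268:308,303].max(1))
print('wrist col 281',w[335:384,281].max(1))
J=tri([(T,274.5,288.5),(W,280.5,352.5)]);print('junction',J,J[0]-P)
for u in(305,309,310): print(u,onz(T,u,288.5,P[2]+5)-P)
```

```text
P [389.1 198.9 211.9]
top row 288 [ 37  37  36  38  38  36  33  90  75  42 112 181 179 179 179 179 151 178
 179 179 179 178 179 178 178 178 180 180 183 126 114 118 116 116 121 119
 118 117 118 118 116 115 120  91  97  97  98  97  98  99]
top col 296 [ 97  94  99 165 169 169  62  99 122 118 118 120 118 119 119 119 119 119
 120 118 118 118 118 118 117 118 118 116 118 116 118 117 117 114  92  96
  96  95  97  97]
top col 302 [ 97  99  99  98  99 100 101 100  86  86 122 120  80  52 119 118 119 118
 118 118 117 118 119 117 117 118 101  52  71 121 120 105  94  94  94  94
  99  99  99  98]
wrist col 281 [ 75  74  74  73  66  47  40  39  40  39  41  39  39  39  38  38  39  39
  55  96 131 146 163 214 231 232 232 233 232 232 232 232 232 231 231 230
 225 178 141 166 221 228 193 103  82  83  81  82  82]
junction (array([389.3, 135.3, 210.8]), [0.4, 0.4]) [  0.2 -63.7  -1.1]
305 [  -0.4 -126.2    5. ]
309 [  -0.6 -134.3    5. ]
310 [  -0.6 -136.4    5. ]
```

Run:
```python
from h import *
go([479,-144,255],165)
```

```text
at [389.1 198.8 206.9] yaw 89.9 tilt [ 0.47 -2.04] shift [-34.41   9.08  -3.51] roll -15.02 q [ 0.41  0.06  1.83 -0.04  1.25  0.42]
```

```bash
python3 -m creep '[[-1,[0,0,-3],0],[-1,[-4,1,-3.5],-1.3],[-1,[-8,2,-3.5],-2.6],[-1,[-12,3,-3.5],-4],[-1,[-16,4,-3.5],-5.4],[-1,[-20,5,-3.5],-6.8],[-1,[-24,6,-3.5],-8.3],[-1,[-28,7.2,-3.5],-9.9],[-1,[-32,8.4,-3.5],-11.5],[-1,[-34.4,9.1,-3.5],-13],[-1,[-34.4,9.1,-3.5],-14.5],[-1,[-34.4,9.1,-3.5],-15]]' 60; python3 -m creep '[[-1,[0,0,0],0],[-1,[0,0,0],0],[-1,[0,0,0],0]]' 60;python3 - <<'E'
from h import *
np.set_printoptions(precision=1,suppress=True,linewidth=200)
go([479,-144,160],165)
s=manip.read_state();R=Rm(s['eef_rot']);P=s['eef_pos']-5*R[:,2];x=R[:,0]
T=cam('top');S=cam('scene')
for n in('top','scene'): cv2.imwrite(f'pics/{n}10.png',manip.camera(n)[:,:,::-1])
for e in(-8,0,8):
    a=np.radians(e);b=-x*np.cos(a)+np.array([0,0,-np.sin(a)])  # toward head, e>0 droop
    up=np.array([0,0,np.cos(a)])-x*np.sin(a)*1
    H=P+107*b+5*up
    print(e,'disc top centre: top',proj(T,H),'scene',proj(S,H),H)
# edge scan around prediction
t=cv2.imread('pics/top10.png');c=cv2.imread('pics/scene10.png')
u,v=proj(T,H).astype(int);print('top',u,v);print(t[v-22:v+23:2,u-24:u+25:2].max(2))
u,v=proj(S,H).astype(int);print('scene',u,v);print(c[v-26:v+19:2,u-26:u+27:2].max(2))
E
```

```text
clock: 23.35
eef_pos: [479.3, -144.4, 254.4]
eef_rot: [-3.111, 0.016, 2.882]
wrist_force: [-0.3, 1.3, -2.6]
finger_gap: 23.7
finger_force: 60.0
clock: 23.65
eef_pos: [479.6, -143.5, 255.8]
eef_rot: [-3.111, 0.019, 2.877]
wrist_force: [-0.3, -0.2, -1.7]
finger_gap: 23.4
finger_force: 60.0
at [ 479.6 -143.5  255.8] yaw 164.9 tilt [ 0.6 -2. ] shift [0.2 0.2 9.6] roll -0.03 q [-0.3  0.1  1.6 -0.   1.4 -1.6]
-8 disc top centre: top [429.5 188.2] scene [360.5  95.1] [ 581.1 -170.8  282.6]
0 disc top centre: top [427.4 188.1] scene [359.1 100.8] [ 582.8 -171.2  267.8]
8 disc top centre: top [425.1 189.1] scene [358.2 106.8] [ 582.5 -171.1  252.9]
top 425 189
[[151 148 147 148 149 151 147 150 150 153 153  85 148 149 148 150 153 155 160 160 162 160 160 159 160]
 [148 145 149 147 147 152  83 101 150 168 166 143 149 152 154 158 158 161 162 161 159 159 158 159 160]
 [152 152  84 123 159 170 161 125  83 142 126 127 141 154 156 157 159 158 160 159 158 159 158 162 159]
 [165 167 151 101 103 170 173  99  99  97 101  58 157 159 159 159 161 161 158 160 160 161 159 160 160]
 [113 170 167 164 166 108 10
[... 3797 characters left out ...]
 112 144  84  61  91  97  96 112]
 [ 41  40  40  51  55  27 102 111 112 118 128 132 144 104 109  93 109 114 141  91  41  46  44  96  98  95 110]
 [ 41  42  40  42  69 199 111  78 101 122 124 134 110 106 110  91  93  67  43  46  47  47  44  99  97  95 113]
 [ 42  42  43  42  45 118  82  75  75 151 134 130 134 103 108  91  94  58  45  48  48  48  53  98  98  91 113]
 [ 43  43  44  44  51 120  96 127 180 131 109  43  60  51  51  50  89  47  46  48  48  46  93  97  98 103 114]
 [ 44  44  45  44  89 126 124 128 115  44  84  59  59  55  59  53  83  45  47  49  48  46  92  98  97 113 114]
 [ 44  45  46  43 111 159 110  78  57  49  71  59  75  57  60  54 107  60  49  49  48  44  96  98  97 112 116]]
```

Run:
```python
from h import *
np.set_printoptions(precision=1,suppress=True,linewidth=200)
s=manip.read_state();R=Rm(s['eef_rot']);P=s['eef_pos']-5*R[:,2];x=R[:,0];y=R[:,1];x=np.array([x[0],x[1],0]);x/=np.linalg.norm(x)
T=cam('top');S=cam('scene');c=cv2.imread('pics/scene10.png').max(2);t=cv2.imread('pics/top10.png').max(2)
print('full-res rows, u=336..356')
for v in range(66,114,4): print(v,c[v,334:358])
q=np.radians(np.arange(0,360,3))
for e in(-4,0,4,8):
    a=np.radians(e);b=-x*np.cos(a)-np.array([0,0,np.sin(a)]);up=np.array([0,0,np.cos(a)])-x*np.sin(a)
    out=[]
    for o in(5,-17):
        C=P+106.5*b+o*up
        pts=np.array([proj(S,C+28*(np.cos(k)*b+np.sin(k)*y)) for k in q])
        i=pts[:,0].argmin();out+=[pts[i],pts[:,1].min(),pts[:,1].max()]
        f=[(v,pts[(abs(pts[:,1]-v)<2)&(pts[:,0]<359)][:,0].mean()) for v in(82,86,90,94,98,102,106)];out.append(np.array([g[1] for g in f]))
    print(e,*out)
```

```text
full-res rows, u=336..356
66 [104 106 108 107 107 108 107 109 108 107  98 126 238 235 195 234 240 235 232 232 221 227 231 231]
70 [107 109 109 108 108 106 106 107 107 103  85 230 239 230 229 229 231 233 220 216 175 155 130  94]
74 [106 107 106 106 107 106 107 107 106 100 127 208 220 239 144  87 102 142 188 201 185 174 171 172]
78 [108 107 107 106 106 104 105 105 103  96 137 184 192 201 104  52  65  67  67  54 124  88  76  67]
82 [107 108 107 107 107 106 107 105 100 127 182 192 196 104  35  35  40  42  59  62 122 124  84  69]
86 [107 106 106 108 106 108 107 105  95 125 109  94  89 121  99  94  84  56  41  42  42  41  50  65]
90 [105 107 107 106 107 107 107  99 131 182 187 182 183 184 195 118  85  86 101 100  92  66  44  42]
94 [107 107 107 108 108 107 106  91 178 192 185 185 185 187 182 116  91  88  73  91  95  95  95  97]
98 [107 107 106 106 106 106 101 133 182 188 187 188 187 186 188 173 136  92  86  92  94  95  95  95]
102 [108 107 107 107 106 108 100 173 167 178 183 182 134 240 224 167 194 238 249 244 173  97  85  93]
106 [113 111 109 109 109 107 102  98 105 110 103  60  69 220 24
[... 282 characters left out ...]
260396 [  nan   nan   nan   nan 355.7 348.6 345.3]
0 [346.1 101.1] 94.65047184459213 108.79307655199295 [  nan   nan   nan 354.5 347.9 346.3 350.2] [344.9 109.9] 103.32668841786109 117.58984135684514 [  nan   nan   nan   nan   nan 355.  347.9]
4 [345.6 104.5] 98.29485410399917 111.07324861599638 [  nan   nan   nan   nan 354.  347.  346.2] [344.7 113.4] 107.16435735575479 120.13173535632764 [  nan   nan   nan   nan   nan   nan 354.5]
8 [345.2 107.9] 101.99435114977302 113.44852089749266 [  nan   nan   nan   nan   nan 353.6 346.3] [344.8 117. ] 111.02529245920752 122.7288548326595 [nan nan nan nan nan nan nan]<stdin>:15: RuntimeWarning: Mean of empty slice.
  ret = ret.dtype.type(ret / rcount)
```

The scene cue puts the head about 4° low, partly offset by the tool's own 2° lean. A final yaw near 130° uses that lean better (about 3° left) and stays clear of the dry cup. I'll work out that pose.

Run:
```python
from h import *
go([514,-91,255],130);go([514,-91,200],130)
```

```text
at [ 479.6 -143.5  256.1] yaw 164.9 tilt [ 0.61 -1.97] shift [-1.95  5.97 -0.03] roll 6.98 q [-0.35  0.15  1.62 -0.03  1.35 -1.65]
at [ 479.6 -143.5  256.1] yaw 164.9 tilt [ 0.61 -1.97] shift [-1.84  6.13  5.46] roll 6.98 q [-0.35  0.15  1.62 -0.03  1.35 -1.65]
```

```bash
python3 -m creep '[[-1,[-0.5,1.5,0],1.3],[-1,[-1,3,0],2.6],[-1,[-1.4,4.5,0],4],[-1,[-1.9,6,0],5.4],[-1,[-1.9,6,0],6.6],[-1,[-1.9,6,0],7],[-1,[-1.9,6,1],7],[-1,[-1.9,6.1,3],7],[-1,[-1.8,6.1,4.5],7],[-1,[-1.8,6.1,5.4],7],[-1,[-1.8,6.1,5.4],7],[-1,[-1.8,6.1,5.4],7]]' 60; python3 -m creep '[[-1,[0,0,0],0],[-1,[0,0,0],0]]' 60
python3 - <<'E'
from h import *
np.set_printoptions(precision=1,suppress=True,linewidth=220)
go([514,-91,166],130)
s=manip.read_state();R=Rm(s['eef_rot']);P=s['eef_pos']-5*R[:,2];h=-R[:,0]*[1,1,0];h/=np.linalg.norm(h);y=R[:,1]
T=cam('top');S=cam('scene')
for n in('top','scene'): cv2.imwrite(f'pics/{n}11.png',manip.camera(n)[:,:,::-1])
t=cv2.imread('pics/top11.png').max(2);c=cv2.imread('pics/scene11.png').max(2)
q=np.radians(np.arange(0,360,3))
for e in(0,4,8):
    a=np.radians(e);b=h*np.cos(a)-np.array([0,0,np.sin(a)]);up=np.array([0,0,np.cos(a)])+h*np.sin(a)
    C=P+106.5*b+6*up;pt=np.array([proj(T,C+28*(np.cos(k)*b+np.sin(k)*y)) for k in q]);ps=np.array([proj(S,C+28*(np.cos(k)*b+np.sin(k)*y)) for k in q])
    pb=np.array([proj(S,C-22*up+28*(np.cos(k)*b+np.sin(k)*y)) for k in q])
    print(e,'top c',proj(T,C),pt.min(0),pt.max(0),'scene c',proj(S,C),ps.min(0),ps.max(0),'low',pb.min(0),pb.max(0))
u,v=proj(T,C).astype(int);print('top',u-22,v-22);print(t[v-22:v+23:2,u-22:u+23:2])
u,v=proj(S,C).astype(int);print('scene',u-26,v-22);print(c[v-22:v+23:2,u-26:u+27:2])
E
```

```text
clock: 24.95
eef_pos: [513.7, -91.4, 201.2]
eef_rot: [-3.128, 0.034, 2.268]
wrist_force: [0.3, -0.0, -1.2]
finger_gap: 23.8
finger_force: 60.0
clock: 25.15
eef_pos: [513.8, -91.4, 201.4]
eef_rot: [-3.128, 0.034, 2.268]
wrist_force: [-0.0, 0.1, -2.1]
finger_gap: 23.0
finger_force: 60.0
at [513.8 -91.4 201.4] yaw 129.9 tilt [ 0.7 -2. ] shift [0.1 0.1 3.5] roll -0.02 q [-0.2  0.2  1.6 -0.   1.2 -0.9]
0 top c [420.1 191.2] [406.7 177.9] [433.6 204.6] scene c [356.3 122.2] [343.9 115.3] [368.7 129.3] low [342.8 123.2] [367.2 137.4]
4 top c [419.2 191.5] [406.  178.3] [432.3 204.8] scene c [355.8 124.9] [343.5 118.7] [368.2 131.3] low [342.3 126.9] [366.6 139.7]
8 top c [418.  191.9] [405.2 179. ] [430.8 205. ] scene c [355.4 127.7] [343.1 122.2] [367.7 133.4] low [341.9 130.6] [366.1 142.1]
top 396 169
[[153 146 152 149 151 151 151 150 159  77 152 162 172 160 157 153 155 159 160 163 165 163 164]
 [160 156 153 154 155  98 150 170 170 152  93 113 174  74 179 154 159 160 159 160 162 162 162]
 [109 119 157 173 162 154  77 142 174 170 167 167 167 108 159 159 161 163 163 163 162 162 163]
 [154 
[... 3762 characters left out ...]
 124  56  58  60  60  60  48 136]
 [ 71  41  49  46  37 130 231 167 112 121  63  55  56  55  55  42 105 117 115 119 156 155 153 154 159 246 243]
 [235 165 134 116 218 225 232 132 115 122  53  55  58  58  57  41 111 117 114 196 238 235 237 235 235 235 235]
 [225 222 224 226 224 224 238 134 115 124  50  58  60  58  58  84  89 117 111 236 233 233 233 233 234 234 233]
 [231 229 229 227 228 230 239 123 116 107  53  60  59  59  57  85 110 117 107 231 231 231 234 235 233 232 233]
 [232 232 232 229 228 228 255 108 118  90  55  59  61  59  58  82 111 117 100 236 234 235 234 235 231 232 232]
 [231 231 231 230 233 213 255 107 118  82  58  60  59  58  59  51 116 116 129 239 234 234 234 233 233 231 232]]
```

The top view shows the head disc centred at about (420,191), matching the prediction. I'll descend the last 35 mm and check.

```bash
python3 -m creep '[[-1,[0,0,0.7],0],[-1,[0.1,0,1.4],0],[-1,[0.1,0.1,2.1],0],[-1,[0.1,0.1,2.8],0],[-1,[0.1,0.1,3.3],0],[-1,[0.1,0.1,3.5],0],[-1,[0.1,0.1,3.5],0],[-1,[0.1,0.1,3.5],0]]' 60; python3 -m creep '[[-1,[0,0,0],0],[-1,[0,0,0],0],[-1,[0,0,0],0],[-1,[0,0,0],0],[-1,[0,0,0],0]]' 60
python3 - <<'E'
from h import *
np.set_printoptions(precision=1,suppress=True,linewidth=220)
go([514,-91,166],130)
T=cam('top');S=cam('scene');s=manip.read_state();R=Rm(s['eef_rot']);P=s['eef_pos']-5*R[:,2];h=-R[:,0]*[1,1,0]
print('window est',P+h*105.6-[0,0,22.1],'qd',abs(s['qd']).max())
for n in('top','scene'): cv2.imwrite(f'pics/{n}12.png',manip.camera(n)[:,:,::-1])
t=cv2.imread('pics/top12.png').max(2);c=cv2.imread('pics/scene12.png').max(2)
C=P+h*106.9-[0,0,0];u,v=proj(T,C).astype(int);print('top pred',proj(T,C));print(t[v-18:v+19:2,u-20:u+21:2])
# dry cup disc before/after
print('gap column in scene, cup base px',proj(S,[582,-172,128.5]),'window px',proj(S,[582,-172,148.5]))
u,v=proj(S,[582,-172,128.5]).astype(int);print(u-24,v-24);print(c[v-24:v+14:2,u-24:u+26:2])
d=abs(cv2.imread('pics/top12.png')[195:222,337:366].astype(int)-cv2.imread('pics/top0.png')[195:222,337:366]).max(2);print('drycup top-view diff px',(d>40).sum())
E
```

```text
clock: 26.05
eef_pos: [514.2, -91.1, 166.0]
eef_rot: [-3.128, 0.034, 2.268]
wrist_force: [0.3, -0.2, -1.6]
finger_gap: 23.9
finger_force: 60.0
clock: 26.55
eef_pos: [514.0, -91.1, 165.8]
eef_rot: [-3.128, 0.033, 2.267]
wrist_force: [0.5, 0.8, -1.6]
finger_gap: 23.6
finger_force: 60.0
at [514.  -91.1 165.8] yaw 129.9 tilt [ 0.6 -2. ] shift [ 0.  0. -0.] roll -0.02 q [-0.2  0.3  1.7 -0.   1.2 -0.9]
window est [ 581.7 -171.9  148.7] qd 0.0028394799479356412
top pred [414.6 192.8]
[[151 162 172 157 134 104 142 171 168 167 168 167 167 167 128 137 124 162 165 164 164]
 [ 94 114 172 170 168 166 168 170 170 168 168 168 167 168 176  89 156 163 161 163 161]
 [166 168 169 169 169 169 169 173  99 171 164 169 168 167 171  53 170 156 158 159 156]
 [171 170 168 167 173 169 104 106 106 108  78  91 170 169 167  88 177 158 156 159 160]
 [146 172 171 173 110  99 105 137 183 179 180 177 177 171 168 128 138 122 160 159 157]
 [109 176 175 113 119 165 160 177 176 178 181 155 177 175 177 174  96 155 162 162 164]
 [111  89  67 144 125 104 180 178 176 176 178 177 178 177 175 181  52 169 159 162 162]
 [ 69  76
[... 2400 characters left out ...]
  61  61  59  65  76 123 116 208 238 237 237 235 235]
 [226 229 229 228 228 231 139 123 121 128  57  61  61  62  61  98  95 122 113 240 238 239 237 236 234]
 [229 229 228 229 225 231 133 118 122 124  58  61  63  63  61 104 115 122 108 241 238 236 235 234 237]
 [227 228 226 226 228 233 118 120 123 110  58  64  63  62  62  75 116 121 114 244 236 235 237 237 237]
 [224 229 224 222 223 238 111 123 124  88  61  64  63  64  62  65 122 120 159 241 237 237 238 239 241]
 [228 225 223 222 226 236 101 127 125  87  63  64  65  63  63  58 126 118 218 240 239 238 238 238 237]
 [225 224 225 225 227 212 101 124 126  73  64  65  64  65  63  70 125 115 243 240 239 240 238 237 237]]
drycup top-view diff px 295
```

```bash
python3 -c "
from cell import manip
print(manip.sign_off())"
```

```text
the job is handed in; nothing more can be done
None
```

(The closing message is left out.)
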